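# Seat and clamp the sprung mirror plate of a spectrometer's kinematic mount

### The job

The aluminium mirror plate of the spectrometer's laser mount is parked on the rubber-topped service rest. Carry it by its rib to the mount, lower it level and gently onto the three steel balls with its tail over the single far ball, pressing it down between the two sprung rollers until they pull it fully home, and let go. Then swing the mount's clamp arm closed over the plate's tail until it stops. Do not disturb the jar, the beaker or the screwdriver.

Things in the scene. Friction and masses are not known exactly. Their poses are not given: they have to be found in the camera images.
- plate_grip (a point): Grip rib of the loose mirror plate (aluminium, 0.5-0.8 kg): a bar 60 mm long (x), 20 thick (y), 50 high, to pinch across its thickness. The point is its centre, 25 mm under its top and above the slab, 54 mm above the plate's lowest edges; it balances within 5 mm of it. x runs along the rib to the tail, z up. Starts on the rest, x within 45 degrees of the mount's x
- plate_tail (a point): Middle of the top face of the plate's tail end, axes as plate_grip, 110 mm in x and -25 mm in z from it. The plate is a T-shaped slab 10 mm thick: the tail (spine) is 50 mm wide, from x = -67 to +122 mm of plate_grip; the crossbar is 184 mm wide (y), 44 mm deep, centred at x = -30 mm. A dark mirror cell 50 mm wide and 34 high stands on the near end at x = -64 to -48 mm
- plate_shoe (a point): Centre of the V groove under the tail, at the lowest edges: x = 80, z = -54 mm from plate_grip. Two like shoes lie under the crossbar at x = -30, y = +55 and -55 mm. Each inverted 90 degree V catches its ball from up to 10 mm off. The plate's crossbar ends, at y = +92 and -92 mm, are what the mount's sprung rollers ride over
- mount_home (a point): Where plate_grip is when the plate is fully home on the mount (points coincide, axes agree), 90 mm above the bench. The fixed mount is an aluminium deck 250 x 230 x 18 mm with three steel balls on pillars: one at x = 80, y = 0, two at x = -30, y = +55 and -55 mm from here. x points away from the robot within 20 degrees.
- far_ball (a point): Centre of the single far ball, 40 mm above the bench; the balls are polished steel, 20 mm in diameter, slippery. When the plate is home the lowest edges of its shoes are 4 mm below the ball centres
- left_roller (a point): Middle of the left sprung roller as it stands free, 70 mm above the bench, at x = -20, y = 96 mm of mount_home; a like one at y = -96. Each is a polished bar of 14 mm diameter, 30 mm long (x), on an upright steel arm hinged at the deck. The plate's ends overlap them by 3 mm: first touch 21 mm above home. Pressing past both takes a few N beyond the plate's weight; then they pull the last 5 mm down home
- clamp (a joint): Angle (rad) of the mount's clamp arm about its upright pivot. 0: fully closed on its stop, the arm along the mount's -y over the plate's tail, 3 mm above it if the plate is home. It grows as the arm swings out to the mount's +x, 1.35 at most; starts at 0.75 to 1.2, stays where left, takes about 1 N at the knob
- clamp_knob (a point): Middle of the black knob standing on the clamp arm's free end: a cylinder 18 mm in diameter, 42 mm high; the point is 24 mm above the arm, 18 mm under the knob's top, 102 mm above the bench, 75 mm from the pivot axis. The arm is a steel bar 88 mm long, 16 mm wide and 10 mm thick, underside 68 mm above the bench
- clamp_pivot (a point): Point on the clamp arm's upright pivot axis at the height of the knob's middle, at x = 100, y = 72 mm from mount_home. At angle q of joint clamp the knob lies from here at (75 sin q, -75 cos q) mm along the mount's x and y, which are this point's axes
- rest: Service rest, fixed: a grey block 240 by 200 mm (x, y) with a black grippy rubber top 40 mm above the bench; origin at the centre of its underside
- reagent: Bystander: amber jar with a white cap, 64 mm in diameter, 110 mm high; origin at the centre of its underside
- beaker: Bystander: white cup-shaped beaker, 70 mm in diameter, 80 mm high; origin at the centre of its underside
- driver: Bystander: screwdriver lying on the bench, about 200 mm long
Mind the look-alikes: they are no part of the job. Leave any red look-alike of the part that bears plate_grip alone.

How it is judged:
On the way:
1. the plate is fully home on the three balls and let go, the clamp still open (distance between plate_grip and mount_home below 0.003 m and angle between the x axis of plate_grip and the x axis of mount_home, either way round below 0.035 rad and angle between plate_grip's own z axis and vertical below 0.03 rad and contact force between the fingers and plate below 0.1 N and value of joint clamp above 0.4 rad), for 0.3 s.
At the end, for the whole second after the job is handed in: The plate is home on the three balls (rib centre within 3 mm of its home point, turned by less than 2 degrees, level to 1.7 degrees), at rest, and the clamp arm is closed over its tail (joint clamp under 0.12 rad) (distance between plate_grip and mount_home below 0.003 m and angle between the x axis of plate_grip and the x axis of mount_home, either way round below 0.035 rad and angle between plate_grip's own z axis and vertical below 0.03 rad and linear speed of plate below 0.01 m/s and value of joint clamp below 0.12 rad); the robot touches nothing.
It fails at once if the plate is dropped, slammed or rammed onto the mount (more than 130 N) (contact force between plate and mount above 130 N).
It fails at once if the plate is let fall onto the mount (faster than 0.45 m/s over it while nothing holds it) (horizontal distance between plate_grip and mount_home below 0.06 m and linear speed of plate above 0.45 m/s and contact force between the fingers and plate below 0.1 N).
It fails at once if the jar is moved more than 30 mm (distance of reagent from where it was at the start of the episode above 0.03 m).
It fails at once if the beaker is moved more than 30 mm (distance of beaker from where it was at the start of the episode above 0.03 m).
It fails at once if the screwdriver is moved more than 30 mm (distance of driver from where it was at the start of the episode above 0.03 m).
It also fails if it takes over 54 s, if anything falls off the work surface, if the arm or the gripper's body presses on something with over 40 N, if the wrist force passes 120 N, or if a joint passes its speed limit or range.

### The arm

A 6-joint arm with a two-finger parallel gripper is mounted at the origin on the work surface. World frame = base frame: x ahead of the robot, y to its left, z up, the work surface at z = 0. Lengths are in m, angles in rad, forces in N, time in s.
With the tool pointing down it reaches from about 0.375 to 0.975 m from the base axis. Payload 3.8 kg.
Tool frame: the origin (TCP) lies at the very end of the fingers, on their centre line; the grasp point (between the pads) lies 19 mm behind it (ctrl.grip_point_offset is the z of the grasp point in the tool frame, in m); z points along the fingers, y is the line along which they close (so a half turn about z gives the same grasp; the last joint's range is limited). The gripper opens to 85 mm and grips with 20 to 120 N. Pads are 22 mm wide; open, the fingers measure 114 mm over their backs; the gripper's body (76 mm by 85 mm) begins 54 mm behind the grasp point. The pads swing forward as they close: fully open they stand 13 mm farther back than shut.
Start: joints at [1.121, 0.264, 1.604, -0, 1.274, -0.037], TCP at [0.271, 0.618, 0.192] pointing down, gripper open.
Joint ranges: [-2.63, 2.63], [-0.94, 2.18], [0.31, 2.57], [-1.31, 4.45], [0, 2.66], [-2.55, 2.55]. Speed limits (rad/s): [2.57, 2.57, 3.14, 3.14, 3.14, 3.14].

### API

Orientations are given as a rotation vector (axis times angle).
In Python, from cell import ctrl, vision, order gives the robot as it stands.
- The arm moves only by the shell command python3 -m jog 'ROWS'. ROWS is JSON, a list of rows, each an object of numbers: "ax", "ay", "az": the turn, a rotation vector about the tool's x, y, z in rad; "x", "y", "z": the shift along the tool's x, y, z in m; "jaw": the opening, from 0 (shut) to 1 (fully open). A call has 1 to 10 rows; each row shifts and turns the commanded pose from where the row before left it, along the tool's axes as they then stand; what a row does not reach is not made up. A row lasts 1/12 s, in which the tool goes at most 41.7 mm and 7.16 degrees, less where a joint would pass 70% of its speed; a pose out of reach is approached as far as the arm can. A call is refused whole if a number of a shift passes 0.0417 or a number of a turn 0.125, either way. A call with a gripper value outside its range is refused whole. The fingers move at their own pace and stop on an object; the grip force is fixed at half the most. Time passes only in rows, so rows that do not move let the fingers close. It gives the time, the measured TCP pose, the force, the opening and the grip force at its end, in the units of the state.
- ctrl.sense(): the state, without advancing time (a new reading comes with each control period).
- vision.grab_frame(name): name is "scene" or "top"; returns the picture (400x640x3 uint8, blue, green, red); there is no depth.
- vision.camera_params(name): a dict with "fx", "fy", "cx", "cy" (pixels), "world_from_camera" (4x4, takes a point from camera to world coordinates). Camera axes: x right, y up, looking along -z (the intrinsics and any distortion apply to the point x, -y, -z); pixel columns grow to the right and rows downward; lengths in m; the calibration is good to about 2 mm. A picture is of the moment at which its call begins. camera_params takes no time and is no camera call.
- order.sign_off(): hands the job in; it is judged then, once.
The state is a dict: "t": time; "joints": joint angles; "joint_vel": joint speeds; "tau": joint torques, N m; "ee_pos": TCP position; "eef_rot": TCP orientation; "ft_force": force on the tool from outside, world axes, zero at the start; "wrist_torque": the same for the moment, N m; "grip_width": finger opening in m; "gripper_force": force on a finger pad.
Only numpy, scipy, OpenCV 4.12 (cv2) and the standard library are available. Lean on these libraries where they do the work, as an engineer would, in place of code of your own. Each camera call takes 0.05 s, during which the arm holds its last target. There are 200 camera calls.

## Working session

There is one attempt and no reset: what is moved stays moved. The work goes in short steps, Python scripts to look and compute and a shell command to move; the robot and the scene stay as the last step left them, time stands still between calls to the robot, and variables do not carry over. Pictures are saved under pics/ and viewed, at most 10 in all, crops included, and the job is handed in when it is done.

```bash
mkdir -p pics; ls
python3 - <<'E'
from cell import ctrl, vision, order
import cv2, numpy as np
np.set_printoptions(precision=4,suppress=True)
for n in ("scene","top"):
    im=vision.grab_frame(n); cv2.imwrite(f"pics/{n}0.png",im)
    p=vision.camera_params(n); print(n,p)
print(ctrl.sense(), ctrl.grip_point_offset)
E
```

```text
pics
scene {'fx': 388.27177367249715, 'fy': 388.27177367249715, 'cx': 325.47530351358114, 'cy': 203.8293460163524, 'world_from_camera': array([[-0.2885, -0.7627,  0.5789,  1.2021],
       [ 0.9575, -0.2348,  0.1678,  0.1951],
       [ 0.008 ,  0.6027,  0.7979,  1.0672],
       [ 0.    ,  0.    ,  0.    ,  1.    ]])}
top {'fx': 474.7049093746057, 'fy': 474.7049093746057, 'cx': 321.46648451742277, 'cy': 197.93838608487377, 'world_from_camera': array([[-0.0025,  0.9812, -0.1931,  0.2527],
       [-1.    , -0.0036, -0.0054,  0.0144],
       [-0.006 ,  0.1931,  0.9812,  1.243 ],
       [ 0.    ,  0.    ,  0.    ,  1.    ]])}
{'t': 0.1, 'joints': array([ 1.1211,  0.2647,  1.6052, -0.    ,  1.2737, -0.0369]), 'joint_vel': array([ 0.0005, -0.0014, -0.0025,  0.0009, -0.0014,  0.0001]), 'tau': array([ -0.0003, -51.6701, -36.8594,  -0.0001,   0.0061,   0.    ]), 'ee_pos': array([0.2705, 0.6176, 0.1908]), 'eef_rot': array([-0.6438, -3.0744,  0.0031]), 'ft_force': array([ 0.1346,  0.3431, -0.368 ]), 'wrist_torque': array([-0.0186,  0.0044,  0.0368]), 'gripper_force': 0.0, 'grip_width': 0.08511846491939913} -0.0187
```

View pics/top0.png

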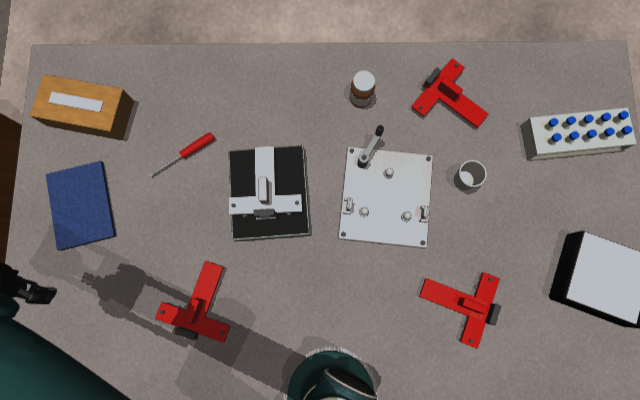

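View pics/scene0.png

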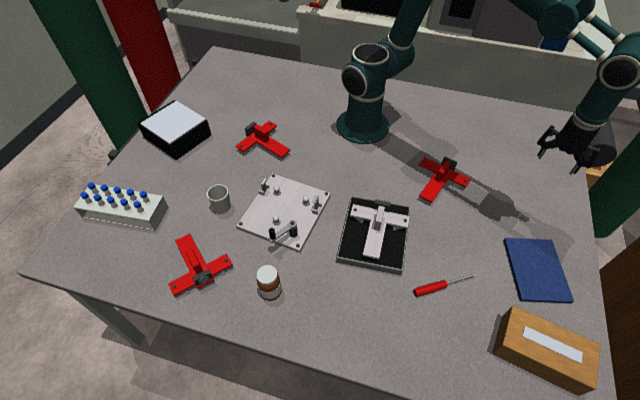

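The top view shows the aluminium plate on the black rest, with its rib at about (264,188). Red look-alikes are at (450,92), (465,303) and (197,310); the bare-metal one on the rubber rest is the one meant. The mount deck is around (387,197), its knob at (378,131). I'll confirm this in an enlarged crop.

Run:
```python
import cv2
im=cv2.imread("pics/top0.png")[118:250,225:440]
im=cv2.resize(im,None,fx=3.7,fy=3.7,interpolation=cv2.INTER_CUBIC)
for i in range(0,215,20): cv2.putText(im,str(225+i),(int(i*3.7),10),0,.35,(0,255,255),1); cv2.line(im,(int(i*3.7),12),(int(i*3.7),18),(0,255,255),1)
for i in range(2,132,10): cv2.putText(im,str(118+i),(0,int(i*3.7)+4),0,.35,(0,255,255),1)
cv2.imwrite("pics/top_c.png",im); print(im.shape)
```

```text
(488, 796, 3)
```

View pics/top_c.png

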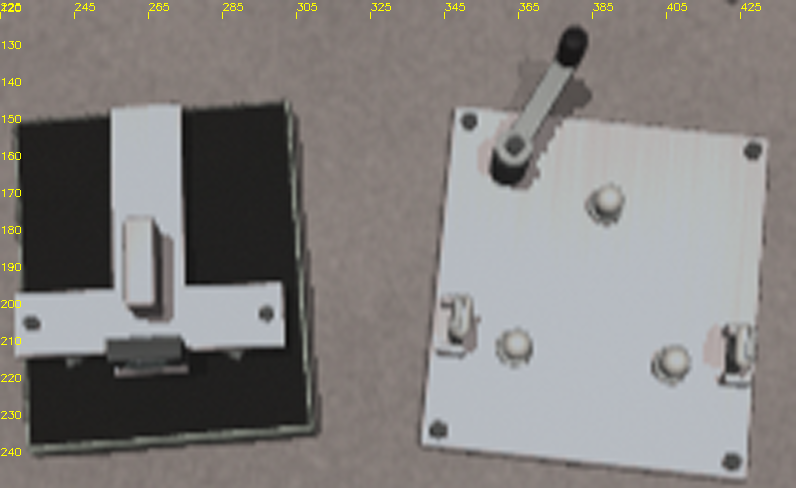

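The crop confirms the bare-metal plate: rib top centre at crop (139,261), full (262.6,188.5). The balls are at crop (607,202), (516,346) and (674,362), and the knob top is near (573,40).

```bash
cat > h.py <<'E'
import numpy as np, cv2
from scipy.spatial.transform import Rotation as R
from cell import ctrl, vision, order
np.set_printoptions(precision=4,suppress=True)
def world(n,uv,z):
    p=vision.camera_params(n); T=p["world_from_camera"]
    d=T[:3,:3]@np.array([(uv[0]-p["cx"])/p["fx"],-(uv[1]-p["cy"])/p["fy"],-1])
    o=T[:3,3]; return o+d*(z-o[2])/d[2]
def pix(n,P):
    p=vision.camera_params(n); T=p["world_from_camera"]
    c=T[:3,:3].T@(np.array(P)-T[:3,3]); return np.array([p["cx"]+p["fx"]*c[0]/-c[2], p["cy"]-p["fy"]*c[1]/-c[2]])
E
python3 - <<'E'
from h import *
f=lambda c:(225-.5+(c[0]+.5)/3.7,118-.5+(c[1]+.5)/3.7)
w=lambda c,z:world("top",f(c),z)
far,l,r=[w(c,.04) for c in((607,202),(516,346),(674,362))]
print("balls",far,l,r,"sizes",np.linalg.norm(l-r),np.linalg.norm(far-(l+r)/2))
# fit
m=np.array([[80,0],[-30,55],[-30,-55]])/1e3; W=np.array([far,l,r])[:,:2]
mc=m-m.mean(0);wc=W-W.mean(0);yaw=np.arctan2((mc[:,0]*wc[:,1]-mc[:,1]*wc[:,0]).sum(),(mc*wc).sum())
print("yaw balls",yaw)
D=[w(c,.018) for c in((455,108),(768,140),(746,478),(421,445))]
e=[D[0]-D[3],D[1]-D[2]];print("deck yaw",[np.arctan2(a[1],a[0]) for a in e],[np.linalg.norm(a) for a in e]); e=[D[0]-D[1],D[3]-D[2]];print([np.arctan2(-a[0],a[1]) for a in e],[np.linalg.norm(a) for a in e])
c,s=np.cos(yaw),np.sin(yaw);Rm=np.array([[c,-s],[s,c]]);home=W.mean(0)-Rm@m.mean(0);print("home",home)
piv=home+Rm@[.1,.072];print("piv",piv,pix("top",[*piv,.084]),f((514,145)))
k=w((573,33),.12);d=Rm.T@(k[:2]-piv);print("knob",k,np.hypot(*d),np.arctan2(d[0],-d[1]))
g=w((139,261),.119);print("grip",g)
T=w((146,105),.069);print("tailend",T, "dist",T-g,np.hypot(*(T-g)[:2]))
cb=[w(c,.069) for c in((14,293),(284,283),(285,347),(15,356))]
for a,b in((0,1),(3,2)):
  v=cb[a]-cb[b];print("crossbar",np.linalg.norm(v),np.arctan2(-v[0],v[1]))
print(np.mean(cb,0)-g)
sp=[w(c,.069) for c in((111,108),(181,105),(184,283),(113,288))];print([ (np.arctan2(v[1],v[0]),np.linalg.norm(v)) for v in(sp[0]-sp[3],sp[1]-sp[2])])
st=ctrl.sense();print(R.from_rotvec(st["eef_rot"]).as_matrix())
for P in([*home,.09],[*far[:2],.04],[*g[:2],.119]):print("scene",pix("scene",P))
E
```

```text
balls [ 0.5572 -0.1545  0.04  ] [ 0.4546 -0.0883  0.04  ] [ 0.443  -0.1974  0.04  ] sizes 0.10971732284542225 0.10909601083512359
yaw balls -0.106388465914725
deck yaw [np.float64(-0.10962687498955292), np.float64(-0.10976402836277735)] [np.float64(0.24668535343059922), np.float64(0.24535533248844174)]
[np.float64(-0.1105791220683983), np.float64(-0.10472320234359948)] [np.float64(0.22715131665750238), np.float64(0.2271202930210421)]
home [ 0.4783 -0.146 ]
piv [ 0.5854 -0.0851] [363.2058 157.2592] (363.55405405405406, 156.82432432432432)
knob [ 0.6539 -0.1239  0.12  ] 0.07878481172978097 1.161017546300469
grip [0.4987 0.1643 0.119 ]
tailend [0.6208 0.1685 0.069 ] dist [ 0.1222  0.0042 -0.05  ] 0.12223436761396221
crossbar 0.18436379181802415 0.03403596060899053
crossbar 0.1830502554589342 0.030242360417610057
[-0.0299 -0.0014 -0.05  ]
[(np.float64(0.035347599011117746), np.float64(0.12802628384328324)), (np.float64(0.033153414526360184), np.float64(0.1266762761282175))]
[[-0.916   0.4012 -0.0009]
 [ 0.4012  0.916  -0.0018]
 [ 0.0001 -0.002  -1.    ]]
scene [286.6554 190.4701]
scene [276.8213 217.8346]
scene [380.5704 213.0262]
```

All sizes agree with the description (ball spacing 110/109 mm, tail 122 mm, crossbar 184 mm). Now going above the rib.

```bash
python3 -m jog '[{"x":-0.0301,"y":-0.0249},{"x":-0.0301,"y":-0.0249},{"x":-0.0301,"y":-0.0249},{"x":-0.0301,"y":-0.0249},{"x":-0.0301,"y":-0.0249},{"x":-0.0301,"y":-0.0249},{"x":-0.0301,"y":-0.0249}]'
python3 -m jog '[{"x":-0.0301,"y":-0.0249},{"x":-0.0301,"y":-0.0249},{"x":-0.0301,"y":-0.0249},{"x":-0.0301,"y":-0.0249},{"x":-0.0301,"y":-0.0249},{"x":-0.0301,"y":-0.0249}]'
python3 -m jog '[{"az":-0.1115},{"az":-0.1115},{"az":-0.1115},{"az":-0.1115},{},{}]'
cat >> h.py <<'E'
def to(P,yaw,z):
    s=ctrl.sense();M=R.from_rotvec(s["eef_rot"]).as_matrix()
    ex=np.array([-np.sin(yaw),np.cos(yaw),0]); Rt=np.column_stack([np.cross(ex,[0,0,-1]),ex,[0,0,-1]])
    print("t",s["t"],"pos",s["ee_pos"],"F",s["ft_force"],"w",s["grip_width"],"gf",s["gripper_force"])
    print("tool shift",M.T@(np.array([*P,z])-s["ee_pos"]),"turn",R.from_matrix(M.T@Rt).as_rotvec())
E
python3 -c "
from h import *
to((.4987,.1643),.033,.080)"
```

```text
t 0.1 pos [0.2705 0.6176 0.1908] F [ 0.1346  0.3431 -0.368 ] w 0.08511846491939913 gf 0.0
tool shift [-0.3909 -0.3235  0.1114] turn [-0.002  -0.0005 -0.4458]invalid input
invalid input
invalid input
```

```bash
python3 -m jog '[{"ax":0,"ay":0,"az":0,"x":-0.0301,"y":-0.0249,"z":0,"jaw":1}]'
```

```text
t: 0.18
ee_pos: [0.2858, 0.5872, 0.1907]
eef_rot: [-0.637, -3.074, -0.003]
ft_force: [1.0, -0.7, 0.4]
grip_width: 0.0853
gripper_force: 0.0
```

All keys are required in each row.

```bash
python3 -m jog '[{"ax":0,"ay":0,"az":0,"x":-0.0301,"y":-0.0249,"z":0,"jaw":1},{"ax":0,"ay":0,"az":0,"x":-0.0301,"y":-0.0249,"z":0,"jaw":1},{"ax":0,"ay":0,"az":0,"x":-0.0301,"y":-0.0249,"z":0,"jaw":1},{"ax":0,"ay":0,"az":0,"x":-0.0301,"y":-0.0249,"z":0,"jaw":1},{"ax":0,"ay":0,"az":0,"x":-0.0301,"y":-0.0249,"z":0,"jaw":1},{"ax":0,"ay":0,"az":0,"x":-0.0301,"y":-0.0249,"z":0,"jaw":1}]'
python3 -m jog '[{"ax":0,"ay":0,"az":0,"x":-0.0301,"y":-0.0249,"z":0,"jaw":1},{"ax":0,"ay":0,"az":0,"x":-0.0301,"y":-0.0249,"z":0,"jaw":1},{"ax":0,"ay":0,"az":0,"x":-0.0301,"y":-0.0249,"z":0,"jaw":1},{"ax":0,"ay":0,"az":0,"x":-0.0301,"y":-0.0249,"z":0,"jaw":1},{"ax":0,"ay":0,"az":0,"x":-0.0301,"y":-0.0249,"z":0,"jaw":1},{"ax":0,"ay":0,"az":0,"x":-0.0301,"y":-0.0249,"z":0,"jaw":1}]'
python3 -m jog '[{"ax":0,"ay":0,"az":-0.1115,"x":0,"y":0,"z":0,"jaw":1},{"ax":0,"ay":0,"az":-0.1115,"x":0,"y":0,"z":0,"jaw":1},{"ax":0,"ay":0,"az":-0.1115,"x":0,"y":0,"z":0,"jaw":1},{"ax":0,"ay":0,"az":-0.1115,"x":0,"y":0,"z":0,"jaw":1},{"ax":0,"ay":0,"az":0,"x":0,"y":0,"z":0,"jaw":1},{"ax":0,"ay":0,"az":0,"x":0,"y":0,"z":0,"jaw":1}]'
python3 -c "
from h import *
to((.4987,.1643),.033,.080)"
```

```text
t: 0.68
ee_pos: [0.394, 0.3721, 0.1915]
eef_rot: [-0.643, -3.075, 0.001]
ft_force: [1.4, 0.0, -1.0]
grip_width: 0.0855
gripper_force: 0.0
t: 1.18
ee_pos: [0.4995, 0.1629, 0.1916]
eef_rot: [-0.644, -3.074, 0.0]
ft_force: [0.4, -0.3, 0.9]
grip_width: 0.0857
gripper_force: 0.0
t: 1.68
ee_pos: [0.499, 0.1647, 0.1916]
eef_rot: [0.047, -3.14, 0.0]
ft_force: [0.2, -0.0, -0.2]
grip_width: 0.0855
gripper_force: 0.0
t 1.6833 pos [0.499  0.1647 0.1916] F [ 0.1798 -0.0343 -0.2452] w 0.08545059378182056 gf 0.0
tool shift [ 0.0003 -0.0003  0.1116] turn [-0.0002 -0.0008 -0.003 ]
```

```bash
python3 -m jog '[{"ax":0,"ay":0,"az":-0.003,"x":0,"y":0,"z":0.025,"jaw":1},{"ax":0,"ay":0,"az":0,"x":0,"y":0,"z":0.025,"jaw":1},{"ax":0,"ay":0,"az":0,"x":0,"y":0,"z":0.025,"jaw":1},{"ax":0,"ay":0,"az":0,"x":0,"y":0,"z":0.025,"jaw":0.6},{"ax":0,"ay":0,"az":0,"x":0,"y":0,"z":0.0115,"jaw":0.4},{"ax":0,"ay":0,"az":0,"x":0,"y":0,"z":0,"jaw":0},{"ax":0,"ay":0,"az":0,"x":0,"y":0,"z":0,"jaw":0},{"ax":0,"ay":0,"az":0,"x":0,"y":0,"z":0,"jaw":0},{"ax":0,"ay":0,"az":0,"x":0,"y":0,"z":0,"jaw":0},{"ax":0,"ay":0,"az":0,"x":0,"y":0,"z":0,"jaw":0}]'
python3 -m jog '[{"ax":0,"ay":0,"az":0,"x":0,"y":0,"z":0,"jaw":0},{"ax":0,"ay":0,"az":0,"x":0,"y":0,"z":0,"jaw":0},{"ax":0,"ay":0,"az":0,"x":0,"y":0,"z":0,"jaw":0},{"ax":0,"ay":0,"az":0,"x":0,"y":0,"z":0,"jaw":0}]'
python3 -c "
from h import *
to((.4987,.1643),.033,.080)"
```

```text
t: 2.52
ee_pos: [0.5009, 0.1653, 0.0823]
eef_rot: [-0.056, 3.138, 0.001]
ft_force: [-0.0, -0.9, -0.2]
grip_width: 0.0007
gripper_force: 0.0
t: 2.85
ee_pos: [0.4995, 0.1648, 0.0807]
eef_rot: [-0.057, 3.141, 0.0]
ft_force: [-0.2, -0.2, -0.4]
grip_width: -0.0004
gripper_force: 0.0
t 2.85 pos [0.4995 0.1648 0.0807] F [-0.2332 -0.2239 -0.4184] w -0.00041074080749781117 gf 0.0
tool shift [ 0.0008 -0.0005  0.0007] turn [0.     0.0003 0.0031]
```

Run:
```python
from h import *
a=vision.grab_frame("top")[110:260,180:330]; b=vision.grab_frame("scene")[120:270,310:460]
cv2.imwrite("pics/look1.png",cv2.resize(np.hstack([a,b]),None,fx=2.66,fy=2.66,interpolation=cv2.INTER_CUBIC))
print(pix("top",ctrl.sense()["ee_pos"]),pix("scene",ctrl.sense()["ee_pos"]))
```

```text
[263.9729 191.1954] [379.1829 220.5111]
```

View pics/look1.png

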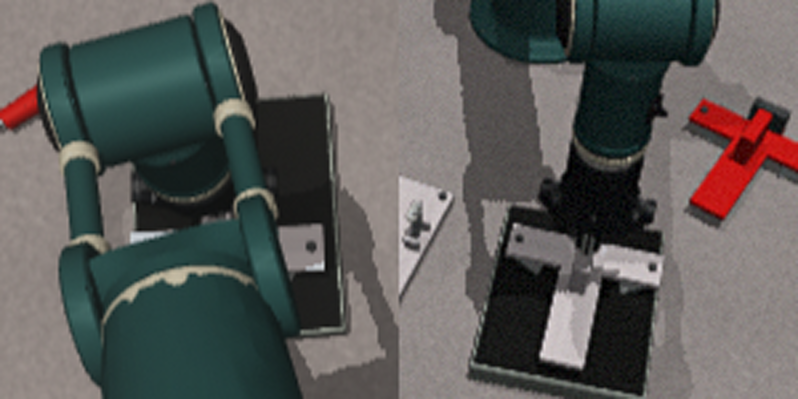

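The scene view shows the fingers shut near (380,208), but it is unclear where they are relative to the rib. A closer crop beside the initial picture should tell.

Run:
```python
from h import *
a=cv2.imread("pics/scene0.png")[170:262,335:415]; b=vision.grab_frame("scene")[170:262,335:415]
cv2.imwrite("pics/look2.png",cv2.resize(np.hstack([a,b]),None,fx=5,fy=5,interpolation=cv2.INTER_CUBIC))
s=ctrl.sense();M=R.from_rotvec(s["eef_rot"]).as_matrix();print(M)
for P in([.4987,.1643,.119],[.4987-.030,.1633,.119],[.4987+.030,.1653,.119],s["ee_pos"],s["ee_pos"]+[0,0,.04]): print((pix("scene",P)-[335,170])*5)
```

```text
[[-0.9993 -0.0361 -0.0001]
 [-0.0361  0.9993 -0.    ]
 [ 0.0001 -0.     -1.    ]]
[227.8962 215.1989]
[236.4171 176.6974]
[219.1158 254.8731]
[220.8745 252.5672]
[228.7458 214.7572]
```

View pics/look2.png

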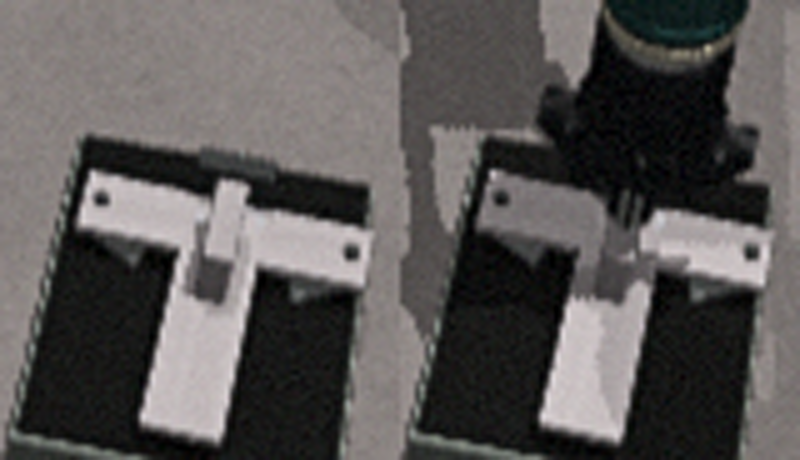

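Run:
```python
from h import *
M=R.from_rotvec([-0.6438,-3.0744,.0031]).as_matrix();p=np.array([.2705,.6176,.1908])
for dz in (0,-.013,-.05):
  for s in(-.05,0,.05): q=p+M@[0,s,dz]; print(dz,s,pix("scene",q),pix("top",q))
a=cv2.imread("pics/scene0.png")[110:190,520:620]; b=cv2.imread("pics/top0.png")[245:325,0:60]
c=vision.grab_frame("scene")[180:260,355:405]
cv2.imwrite("pics/look3.png",cv2.resize(np.hstack([a,b,c])[:, :210],None,fx=3.8,fy=6,interpolation=cv2.INTER_CUBIC))
```

```text
0 -0.05 [530.9895 168.0852] [ 68.6953 293.1062]
0 0 [547.0276 176.1801] [ 48.7768 283.8124]
0 0.05 [563.6024 184.5459] [ 29.0194 274.5938]
-0.013 -0.05 [532.844 165.189] [ 65.4943 293.1224]
-0.013 0 [549.0567 173.3084] [ 45.3414 283.713 ]
-0.013 0.05 [565.817 181.702] [ 25.3536 274.3807]
-0.05 -0.05 [538.3057 156.6589] [ 55.9302 293.1707]
-0.05 0 [555.0364 164.8458] [ 35.0793 283.4161]
-0.05 0.05 [572.3471 173.3165] [ 14.4054 273.7445]
```

View pics/look3.png

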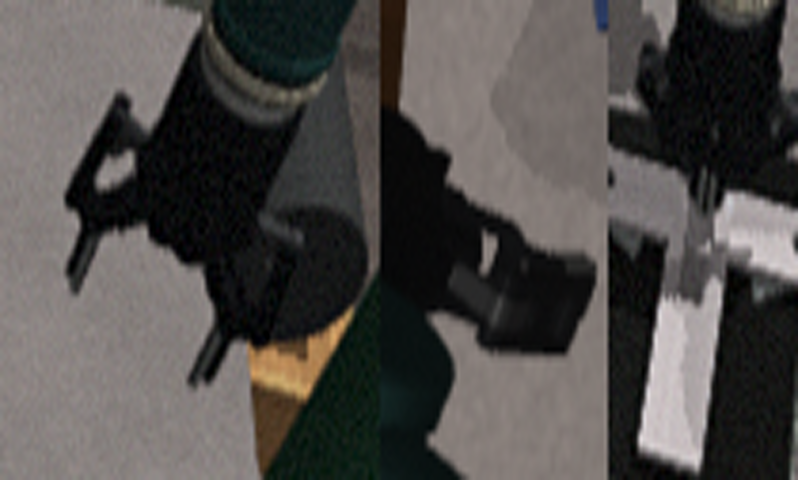

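The start picture shows the real fingertips about 35–40 mm higher than the reported TCP: scene (540,158)/(573,174) against a predicted (533,165)/(566,182). The fingers therefore shut just above the rib, and the plate has not moved. I'll treat the real tips as reported z + 0.038, open, go lower while watching the force, and close again.

```bash
python3 -m jog '[{"ax":0,"ay":0,"az":0,"x":0,"y":0,"z":-0.01,"jaw":0.7},{"ax":0,"ay":0,"az":0,"x":0,"y":0,"z":0,"jaw":0.7},{"ax":0,"ay":0,"az":0,"x":0,"y":0,"z":0,"jaw":0.7},{"ax":0,"ay":0,"az":0,"x":0,"y":0,"z":0,"jaw":0.7},{"ax":0,"ay":0,"az":0,"x":0,"y":0,"z":0,"jaw":0.7},{"ax":0,"ay":0,"az":0,"x":0,"y":0,"z":0.015,"jaw":0.7},{"ax":0,"ay":0,"az":0,"x":0,"y":0,"z":0.015,"jaw":0.7},{"ax":0,"ay":0,"az":0,"x":0,"y":0,"z":0,"jaw":0.7}]'
python3 -m jog '[{"ax":0,"ay":0,"az":0,"x":0,"y":0,"z":0.008,"jaw":0.7},{"ax":0,"ay":0,"az":0,"x":0,"y":0,"z":0.008,"jaw":0.7},{"ax":0,"ay":0,"az":0,"x":0,"y":0,"z":0,"jaw":0.7},{"ax":0,"ay":0,"az":0,"x":0,"y":0,"z":0,"jaw":0.7}]'
python3 -c "
from h import *
to((.4987,.1643),.033,.044)"
```

```text
t: 3.72
ee_pos: [0.4966, 0.164, 0.0575]
eef_rot: [0.057, -3.136, 0.002]
ft_force: [-0.6, -0.8, -0.3]
grip_width: 0.0601
gripper_force: 0.0
t: 4.05
ee_pos: [0.499, 0.1647, 0.0441]
eef_rot: [0.057, -3.14, 0.0]
ft_force: [-0.1, -1.0, 1.0]
grip_width: 0.0596
gripper_force: 0.0
t 4.05 pos [0.499  0.1647 0.0441] F [-0.0784 -0.9877  0.9862] w 0.05960119352365062 gf 0.0
tool shift [ 0.0003 -0.0004  0.0001] turn [-0.0002 -0.0009  0.0032]
```

```bash
python3 -m jog '[{"ax":0,"ay":0,"az":0.003,"x":0,"y":0,"z":0,"jaw":0.4},{"ax":0,"ay":0,"az":0,"x":0,"y":0,"z":0,"jaw":0.3},{"ax":0,"ay":0,"az":0,"x":0,"y":0,"z":0,"jaw":0.25},{"ax":0,"ay":0,"az":0,"x":0,"y":0,"z":0,"jaw":0},{"ax":0,"ay":0,"az":0,"x":0,"y":0,"z":0,"jaw":0},{"ax":0,"ay":0,"az":0,"x":0,"y":0,"z":0,"jaw":0},{"ax":0,"ay":0,"az":0,"x":0,"y":0,"z":0,"jaw":0},{"ax":0,"ay":0,"az":0,"x":0,"y":0,"z":0,"jaw":0}]'
python3 -c "
from h import *
a=vision.grab_frame('scene')
to((.4987,.1643),.033,.044)"
```

```text
t: 4.72
ee_pos: [0.5, 0.1647, 0.0453]
eef_rot: [-0.053, 3.14, -0.0]
ft_force: [-0.5, -3.1, 6.6]
grip_width: 0.0192
gripper_force: 59.4
t 4.7667 pos [0.5    0.1646 0.0453] F [-1.1537 -2.8575  5.8474] w 0.01916840931703039 gf 59.42652225494385
tool shift [ 0.0013 -0.0003  0.0013] turn [-0.0003  0.0012  0.0004]
```

Gripped: width 19.2 mm, 59 N. Lifting.

```bash
python3 -m jog '[{"ax":0,"ay":0,"az":0,"x":0,"y":0,"z":-0.005,"jaw":0},{"ax":0,"ay":0,"az":0,"x":0,"y":0,"z":-0.01,"jaw":0},{"ax":0,"ay":0,"az":0,"x":0,"y":0,"z":-0.015,"jaw":0},{"ax":0,"ay":0,"az":0,"x":0,"y":0,"z":-0.02,"jaw":0},{"ax":0,"ay":0,"az":0,"x":0,"y":0,"z":-0.02,"jaw":0},{"ax":0,"ay":0,"az":0,"x":0,"y":0,"z":-0.01,"jaw":0},{"ax":0,"ay":0,"az":0,"x":0,"y":0,"z":0,"jaw":0},{"ax":0,"ay":0,"az":0,"x":0,"y":0,"z":0,"jaw":0}]'
python3 -c "
from h import *
s=ctrl.sense(); print(s['wrist_torque'])
to((.4796,-.1457),-.108,.121)"
```

```text
t: 5.43
ee_pos: [0.4992, 0.1649, 0.1243]
eef_rot: [-0.052, 3.141, 0.0]
ft_force: [-0.6, -0.1, -6.1]
grip_width: 0.0193
gripper_force: 59.1
[0.0009 0.0257 0.0143]
t 5.4333 pos [0.4992 0.1649 0.1243] F [-0.5886 -0.1348 -6.1497] w 0.019272539143142857 gf 59.136468172073364
tool shift [ 0.0299 -0.3098  0.0033] turn [0.0002 0.0002 0.1413]
```

```bash
python3 -m jog '[{"ax":0,"ay":0,"az":0,"x":0.003,"y":-0.01,"z":0,"jaw":0},{"ax":0,"ay":0,"az":0,"x":0.003,"y":-0.02,"z":0,"jaw":0},{"ax":0,"ay":0,"az":0,"x":0.003,"y":-0.03,"z":0,"jaw":0},{"ax":0,"ay":0,"az":0,"x":0.003,"y":-0.036,"z":0,"jaw":0},{"ax":0,"ay":0,"az":0,"x":0.003,"y":-0.036,"z":0,"jaw":0},{"ax":0,"ay":0,"az":0,"x":0.003,"y":-0.036,"z":0,"jaw":0},{"ax":0,"ay":0,"az":0,"x":0.003,"y":-0.036,"z":0,"jaw":0},{"ax":0,"ay":0,"az":0,"x":0.003,"y":-0.036,"z":0,"jaw":0},{"ax":0,"ay":0,"az":0,"x":0.003,"y":-0.03,"z":0,"jaw":0},{"ax":0,"ay":0,"az":0,"x":0.003,"y":-0.025,"z":0,"jaw":0}]'
python3 -m jog '[{"ax":0,"ay":0,"az":0.02,"x":0,"y":-0.012,"z":0,"jaw":0},{"ax":0,"ay":0,"az":0.04,"x":0,"y":-0.003,"z":0,"jaw":0},{"ax":0,"ay":0,"az":0.04,"x":0,"y":0,"z":0,"jaw":0},{"ax":0,"ay":0,"az":0.04,"x":0,"y":0,"z":0,"jaw":0},{"ax":0,"ay":0,"az":0,"x":0,"y":0,"z":0,"jaw":0},{"ax":0,"ay":0,"az":0,"x":0,"y":0,"z":0,"jaw":0},{"ax":0,"ay":0,"az":0,"x":0,"y":0,"z":0,"jaw":0},{"ax":0,"ay":0,"az":0,"x":0,"y":0,"z":0,"jaw":0}]'
python3 - <<'E'
from h import *
to((.4796,-.1457),-.108,.121)
s=vision.grab_frame("scene")[140:280,210:350]; t=vision.grab_frame("top")[110:250,320:460]
cv2.imwrite("pics/look4.png",cv2.resize(np.hstack([s,t]),None,fx=2.85,fy=4,interpolation=cv2.INTER_CUBIC))
# predicted plate tail corners if aligned with the reported TCP + grip offset; grip z = rep+.0487
st=ctrl.sense();M=R.from_rotvec(st["eef_rot"]).as_matrix();ex=-M[:,0];ey=M[:,1];g=st["ee_pos"]+[-.0013,-.0003,.0487]
for n,o in(("scene",(210,140)),("top",(320,110))):
  for a,b,c in((.122,.025,-.025),(.122,-.025,-.025),(-.008,.092,-.025),(-.008,-.092,-.025),(-.03,.055,-.054)): 
    p=pix(n,g+a*ex+b*ey+[0,0,c]); print(n,a,b,p,(p-o)*[2.85,4])
E
```

```text
t: 6.27
ee_pos: [0.4768, -0.1333, 0.1225]
eef_rot: [0.05, -3.138, -0.001]
ft_force: [1.1, 0.4, -5.7]
grip_width: 0.019
gripper_force: 59.8
t: 6.93
ee_pos: [0.4792, -0.1456, 0.124]
eef_rot: [-0.166, -3.136, -0.0]
ft_force: [0.2, -0.1, -6.5]
grip_width: 0.0194
gripper_force: 60.1
t 6.9333 pos [ 0.4792 -0.1456  0.124 ] F [ 0.1672 -0.0657 -6.5331] w 0.01940584466781713 gf 60.05374073982239
tool shift [-0.0004 -0.      0.003 ] turn [ 0.0003 -0.0009  0.0022]
scene 0.122 0.025 [274.3942 210.3634] [183.5234 281.4536]
scene 0.122 -0.025 [259.3108 204.9828] [140.5358 259.9312]
scene -0.008 0.092 [313.3568 185.8617] [294.567  183.4467]
scene -0.008 -0.092 [260.4699 168.3011] [143.8392 113.2045]
scene -0.03 0.055 [305.6931 183.2692] [272.7253 173.0768]
top 0.122 0.025 [385.633  143.0663] [187.054  132.2652]
top 0.122 -0.025 [406.4169 145.0934] [246.2881 140.3737]
top -0.008 0.092 [352.9595 192.9488] [ 93.9347 331.7952]
top -0.008 -0.092 [431.1372 200.7995] [316.741  363.1978]
top -0.03 0.055 [366.7515 205.8557] [133.2419 383.4228]
```

View pics/look4.png

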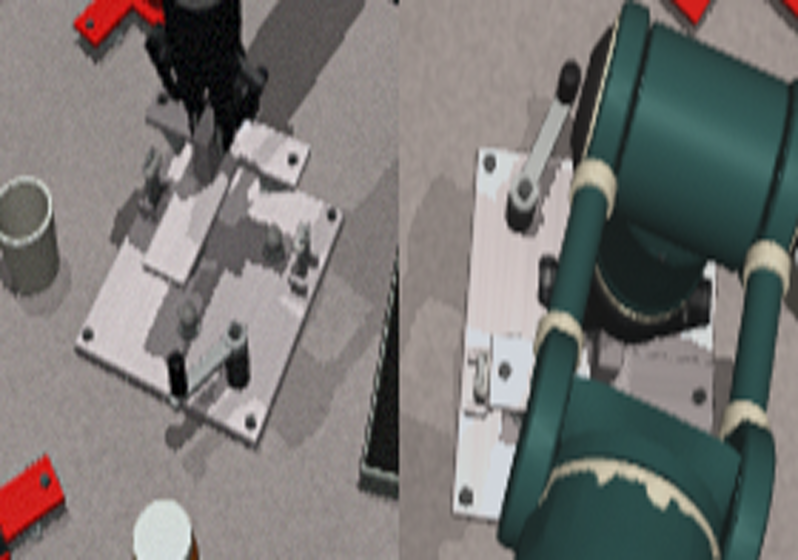

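The plate hangs level over the mount. The tail corners at scene crop (143,266)/(187,284) match the prediction, and the knob and arm are clear. Lowering to just above the rollers, then in small steps.

```bash
python3 -m jog '[{"ax":0,"ay":0,"az":0.002,"x":-0.0003,"y":0,"z":0.01,"jaw":0},{"ax":0,"ay":0,"az":0,"x":0,"y":0,"z":0.015,"jaw":0},{"ax":0,"ay":0,"az":0,"x":0,"y":0,"z":0.015,"jaw":0},{"ax":0,"ay":0,"az":0,"x":0,"y":0,"z":0.01,"jaw":0},{"ax":0,"ay":0,"az":0,"x":0,"y":0,"z":0.004,"jaw":0},{"ax":0,"ay":0,"az":0,"x":0,"y":0,"z":0,"jaw":0},{"ax":0,"ay":0,"az":0,"x":0,"y":0,"z":0,"jaw":0},{"ax":0,"ay":0,"az":0,"x":0,"y":0,"z":0,"jaw":0}]'
python3 -m jog '[{"ax":0,"ay":0,"az":0,"x":0,"y":0,"z":0.003,"jaw":0},{"ax":0,"ay":0,"az":0,"x":0,"y":0,"z":0.003,"jaw":0},{"ax":0,"ay":0,"az":0,"x":0,"y":0,"z":0.003,"jaw":0},{"ax":0,"ay":0,"az":0,"x":0,"y":0,"z":0,"jaw":0},{"ax":0,"ay":0,"az":0,"x":0,"y":0,"z":0,"jaw":0}]'
python3 -c "
from h import *
to((.4796,-.1457),-.108,.0413); print(ctrl.sense()['wrist_torque'])"
```

```text
t: 7.7
ee_pos: [0.4808, -0.1464, 0.0714]
eef_rot: [0.171, 3.135, -0.001]
ft_force: [0.0, 0.1, -6.2]
grip_width: 0.0192
gripper_force: 59.9
t: 8.12
ee_pos: [0.4806, -0.1466, 0.0623]
eef_rot: [0.171, 3.136, -0.001]
ft_force: [-0.8, -2.1, -0.9]
grip_width: 0.0193
gripper_force: 60.7
t 8.1167 pos [ 0.4806 -0.1466  0.0623] F [-0.847  -2.0544 -0.8992] w 0.019257993279309556 gf 60.6769073009491
tool shift [0.0012 0.0008 0.021 ] turn [-0.0007  0.0015 -0.0007]
[0.0365 0.0209 0.078 ]
```

First roller touch came exactly where expected. Correcting ~1 mm and pressing down.

```bash
python3 -m jog '[{"ax":0,"ay":0,"az":0,"x":0.001,"y":0.0008,"z":0,"jaw":0},{"ax":0,"ay":0,"az":0,"x":0,"y":0,"z":0.003,"jaw":0},{"ax":0,"ay":0,"az":0,"x":0,"y":0,"z":0.003,"jaw":0},{"ax":0,"ay":0,"az":0,"x":0,"y":0,"z":0,"jaw":0}]'
python3 -m jog '[{"ax":0,"ay":0,"az":0,"x":0,"y":0,"z":0.003,"jaw":0},{"ax":0,"ay":0,"az":0,"x":0,"y":0,"z":0.003,"jaw":0},{"ax":0,"ay":0,"az":0,"x":0,"y":0,"z":0,"jaw":0}]'
python3 -c "
from h import *
to((.4796,-.1457),-.108,.0413); print(ctrl.sense()['wrist_torque'])"
```

```text
t: 8.45
ee_pos: [0.479, -0.1451, 0.0551]
eef_rot: [0.171, 3.137, -0.0]
ft_force: [0.3, -0.8, -5.2]
grip_width: 0.0194
gripper_force: 60.4
t: 8.7
ee_pos: [0.4777, -0.1449, 0.0479]
eef_rot: [-0.17, -3.135, -0.0]
ft_force: [1.4, -1.7, -7.0]
grip_width: 0.0193
gripper_force: 60.0
t 8.7 pos [ 0.4777 -0.1449  0.0479] F [ 1.4379 -1.6584 -7.0208] w 0.019262884074946182 gf 59.97381091117859
tool shift [-0.002  -0.0006  0.0066] turn [ 0.0001 -0.0024 -0.0005]
[-0.4102 -0.0964 -0.046 ]
```

```bash
python3 -m jog '[{"ax":0,"ay":0,"az":0,"x":-0.001,"y":-0.0005,"z":0.002,"jaw":0},{"ax":0,"ay":0,"az":0,"x":0,"y":0,"z":0.002,"jaw":0},{"ax":0,"ay":0,"az":0,"x":0,"y":0,"z":0,"jaw":0},{"ax":0,"ay":0,"az":0,"x":0,"y":0,"z":0,"jaw":0}]'
python3 -m jog '[{"ax":0,"ay":0,"az":0,"x":0,"y":0,"z":0.002,"jaw":0},{"ax":0,"ay":0,"az":0,"x":0,"y":0,"z":0,"jaw":0},{"ax":0,"ay":0,"az":0,"x":0,"y":0,"z":0,"jaw":0}]'
python3 -c "
from h import *
to((.4796,-.1457),-.108,.0413); print(ctrl.sense()['wrist_torque'])"
```

```text
t: 9.03
ee_pos: [0.4792, -0.1456, 0.0444]
eef_rot: [-0.171, -3.136, -0.0]
ft_force: [1.2, -2.1, -12.2]
grip_width: 0.0195
gripper_force: 59.5
t: 9.28
ee_pos: [0.4798, -0.1462, 0.0431]
eef_rot: [-0.171, -3.137, 0.001]
ft_force: [-0.8, -4.5, -11.2]
grip_width: 0.0194
gripper_force: 59.4
t 9.2833 pos [ 0.4798 -0.1462  0.0431] F [ -0.8298  -4.5425 -11.1927] w 0.019376932784431283 gf 59.405962228775024
tool shift [0.0002 0.0004 0.0018] turn [-0.0007 -0.0001 -0.0008]
[-1.0286 -0.2612 -0.1193]
```

The rollers are pulling it down now (Fz more negative). A last little push.

```bash
python3 -m jog '[{"ax":0,"ay":0,"az":0,"x":0,"y":-0.0005,"z":0.0015,"jaw":0},{"ax":0,"ay":0,"az":0,"x":0,"y":0,"z":0,"jaw":0},{"ax":0,"ay":0,"az":0,"x":0,"y":0,"z":0,"jaw":0}]'
python3 -m jog '[{"ax":0,"ay":0,"az":0,"x":0,"y":-0.0005,"z":0.0015,"jaw":0},{"ax":0,"ay":0,"az":0,"x":0,"y":0,"z":0,"jaw":0},{"ax":0,"ay":0,"az":0,"x":0,"y":0,"z":0,"jaw":0}]'
python3 -c "
from h import *
to((.4796,-.1457),-.108,.0413); print(ctrl.sense()['wrist_torque'])"
```

```text
t: 9.53
ee_pos: [0.4802, -0.1469, 0.0421]
eef_rot: [0.171, 3.136, -0.002]
ft_force: [-0.6, -5.0, -9.8]
grip_width: 0.0191
gripper_force: 59.8
t: 9.78
ee_pos: [0.4802, -0.1477, 0.0414]
eef_rot: [0.171, 3.136, -0.002]
ft_force: [-2.7, -5.5, -3.3]
grip_width: 0.0191
gripper_force: 60.5
t 9.7833 pos [ 0.4802 -0.1477  0.0414] F [-2.6987 -5.4688 -3.3341] w 0.019124586878009282 gf 60.489701628685
tool shift [0.0008 0.0019 0.0001] turn [-0.0013  0.0008 -0.001 ]
[-1.2492  0.2284 -0.2788]
```

```bash
python3 -m jog '[{"ax":0,"ay":0,"az":0,"x":0.0005,"y":-0.001,"z":0.001,"jaw":0},{"ax":0,"ay":0,"az":0,"x":0,"y":0,"z":0,"jaw":0},{"ax":0,"ay":0,"az":0,"x":0,"y":0,"z":0,"jaw":0}]'
python3 -m jog '[{"ax":0,"ay":0,"az":0,"x":0.0005,"y":-0.0005,"z":0.0015,"jaw":0},{"ax":0,"ay":0,"az":0,"x":0,"y":0,"z":0,"jaw":0},{"ax":0,"ay":0,"az":0,"x":0,"y":0,"z":0,"jaw":0}]'
python3 -c "
from h import *
to((.4796,-.1457),-.108,.0413); print(ctrl.sense()['wrist_torque'])"
```

```text
t: 10.03
ee_pos: [0.4801, -0.1479, 0.0411]
eef_rot: [0.172, 3.135, -0.0]
ft_force: [-3.7, -0.7, 5.7]
grip_width: 0.0191
gripper_force: 62.1
t: 10.28
ee_pos: [0.4802, -0.148, 0.041]
eef_rot: [0.172, 3.134, 0.001]
ft_force: [-7.1, 1.2, 14.9]
grip_width: 0.0192
gripper_force: 63.3
t 10.2833 pos [ 0.4802 -0.148   0.041 ] F [-7.1047  1.182  14.8841] w 0.019205698001809966 gf 63.301295042037964
tool shift [ 0.0009  0.0022 -0.0003] turn [ 0.0006  0.0024 -0.0016]
[-0.0116  0.9972 -0.3739]
```

Solid on the balls (z stalls at 0.041 with +15 N). Releasing and backing up.

```bash
python3 -m jog '[{"ax":0,"ay":0,"az":0,"x":0.0005,"y":0,"z":-0.001,"jaw":0},{"ax":0,"ay":0,"az":0,"x":0,"y":0,"z":0,"jaw":0.5},{"ax":0,"ay":0,"az":0,"x":0,"y":0,"z":0,"jaw":0.5},{"ax":0,"ay":0,"az":0,"x":0,"y":0,"z":0,"jaw":0.5},{"ax":0,"ay":0,"az":0,"x":0,"y":0,"z":0,"jaw":0.5},{"ax":0,"ay":0,"az":0,"x":0,"y":0,"z":0,"jaw":0.5},{"ax":0,"ay":0,"az":0,"x":0,"y":0,"z":0,"jaw":0.5},{"ax":0,"ay":0,"az":0,"x":0,"y":0,"z":0,"jaw":0.5}]'
python3 -m jog '[{"ax":0,"ay":0,"az":0,"x":0,"y":0,"z":-0.01,"jaw":0.5},{"ax":0,"ay":0,"az":0,"x":0,"y":0,"z":-0.02,"jaw":0.5},{"ax":0,"ay":0,"az":0,"x":0,"y":0,"z":-0.03,"jaw":0.5},{"ax":0,"ay":0,"az":0,"x":0,"y":0,"z":-0.03,"jaw":0.5},{"ax":0,"ay":0,"az":0,"x":0,"y":0,"z":-0.03,"jaw":0.5},{"ax":0,"ay":0,"az":0,"x":0,"y":0,"z":0,"jaw":0},{"ax":0,"ay":0,"az":0,"x":0,"y":0,"z":0,"jaw":0},{"ax":0,"ay":0,"az":0,"x":0,"y":0,"z":0,"jaw":0}]'
python3 - <<'E'
from h import *
a=vision.grab_frame("scene"); cv2.imwrite("pics/s5.png",a)
s=a[140:270,220:350]
cv2.imwrite("pics/look5.png",cv2.resize(s,None,fx=4.6,fy=4.6,interpolation=cv2.INTER_CUBIC))
home=np.array([.4783,-.146,.09]);yw=-.108;ex=np.array([np.cos(yw),np.sin(yw),0]);ey=np.array([-np.sin(yw),np.cos(yw),0])
for n,q in(("tail+",(.122,.025,-.025)),("tail-",(.122,-.025,-.025)),("rib+",(.03,.01,.025)),("rib-",(.03,-.01,.025)),("bar+far",(-.008,.092,-.025)),("bar-far",(-.008,-.092,-.025))):
    print(n,(pix("scene",home+q[0]*ex+q[1]*ey+[0,0,q[2]])-[220,140])*4.6)
E
```

```text
t: 10.95
ee_pos: [0.4781, -0.148, 0.0388]
eef_rot: [-0.171, -3.137, -0.0]
ft_force: [0.5, 0.5, -0.2]
grip_width: 0.0428
gripper_force: 0.0
t: 11.62
ee_pos: [0.478, -0.148, 0.1592]
eef_rot: [0.171, 3.137, -0.0]
ft_force: [-0.5, -0.1, 0.1]
grip_width: 0.0072
gripper_force: 0.0
tail+ [261.8816 396.3763]
tail- [196.2359 372.1813]
rib+ [297.571  244.9958]
rib- [271.3497 235.9488]
bar+far [431.4129 286.5738]
bar-far [200.6453 207.1026]
```

View pics/look5.png

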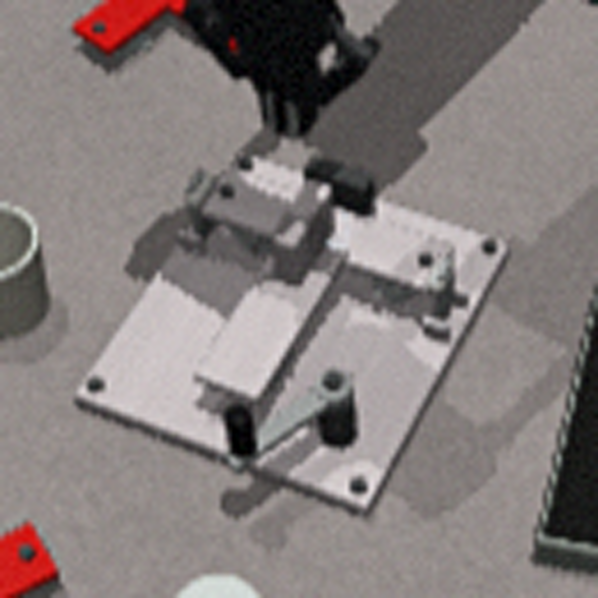

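The plate sits home: tail corners at crop (197,374)/(248,397) against a predicted (196,372)/(262,396), force zero after release. The knob top is at crop (236,410), with the clamp still open. Next I'll place the open fingers around the knob, tool y along the tangent.

Run:
```python
from h import *
k=world("scene",(220+236/4.6,140+412/4.6),.12)[:2];print("knob scene",k)
home=np.array([.4783,-.146]);yw=-.108;c,s=np.cos(yw),np.sin(yw);Rm=np.array([[c,-s],[s,c]])
piv=home+Rm@[.1,.072];d=Rm.T@(k-piv);print(np.hypot(*d),np.arctan2(d[0],-d[1]))
q=1.16;K=piv+Rm@(.075*np.array([np.sin(q),-np.cos(q)]));print("knob",K)
print("jar",world("top",(363,82),.11),"beaker",world("top",(472,172),.08))
print(ctrl.sense()["joints"])
to(K,yw+q-np.pi/2,.057)
```

```text
knob scene [ 0.6511 -0.1276]
0.07810577081019346 1.1054603805944685
knob [ 0.6506 -0.1224]
jar [ 0.7772 -0.0862  0.11  ] beaker [ 0.5469 -0.3586  0.08  ]
[-0.3501 -0.0446  2.0084  0.      1.1794 -1.8121]
t 11.6667 pos [ 0.4773 -0.1477  0.1581] F [ 0.789  -0.4732  0.052 ] w 0.0006081261763893204 gf 0.0
tool shift [-0.1697  0.044   0.1009] turn [ 0.0001 -0.0017  0.41  ]
```

```bash
python3 -m jog '[{"ax":0,"ay":0,"az":0,"x":-0.034,"y":0.0088,"z":0,"jaw":0.5},{"ax":0,"ay":0,"az":0,"x":-0.034,"y":0.0088,"z":0,"jaw":0.5},{"ax":0,"ay":0,"az":0,"x":-0.034,"y":0.0088,"z":0,"jaw":0.5},{"ax":0,"ay":0,"az":0,"x":-0.034,"y":0.0088,"z":0,"jaw":0.5},{"ax":0,"ay":0,"az":0,"x":-0.034,"y":0.0088,"z":0,"jaw":0.5},{"ax":0,"ay":0,"az":0.095,"x":0,"y":0,"z":0,"jaw":0.5},{"ax":0,"ay":0,"az":0.095,"x":0,"y":0,"z":0,"jaw":0.5},{"ax":0,"ay":0,"az":0.095,"x":0,"y":0,"z":0,"jaw":0.5},{"ax":0,"ay":0,"az":0.095,"x":0,"y":0,"z":0,"jaw":0.5},{"ax":0,"ay":0,"az":0,"x":0,"y":0,"z":0.02,"jaw":0.5}]'
python3 -m jog '[{"ax":0,"ay":0,"az":0,"x":0,"y":0,"z":0,"jaw":0.5},{"ax":0,"ay":0,"az":0,"x":0,"y":0,"z":0,"jaw":0.5},{"ax":0,"ay":0,"az":0,"x":0,"y":0,"z":0,"jaw":0.5}]'
python3 - <<'E'
from h import *
home=np.array([.4783,-.146]);yw=-.108;c,s=np.cos(yw),np.sin(yw);Rm=np.array([[c,-s],[s,c]])
q=1.13;K=home+Rm@([.1,.072]+.075*np.array([np.sin(q),-np.cos(q)]));print(K)
to(K,yw+q-np.pi/2,.057)
E
```

```text
t: 12.5
ee_pos: [0.6539, -0.1231, 0.1408]
eef_rot: [0.765, 3.043, 0.0]
ft_force: [1.4, -0.7, 1.3]
grip_width: 0.0427
gripper_force: 0.0
t: 12.75
ee_pos: [0.651, -0.1226, 0.1377]
eef_rot: [-0.759, -3.046, 0.0]
ft_force: [-0.1, -0.9, 0.0]
grip_width: 0.0431
gripper_force: 0.0
[ 0.6495 -0.1243]
t 12.75 pos [ 0.651  -0.1226  0.1377] F [-0.1166 -0.8773  0.0261] w 0.043094615590215324 gf 0.0
tool shift [ 0.0003 -0.0022  0.0807] turn [-0.0008 -0.0027  0.0603]
```

```bash
python3 -m jog '[{"ax":0,"ay":0,"az":0.06,"x":0,"y":-0.002,"z":0.02,"jaw":0.5},{"ax":0,"ay":0,"az":0,"x":0,"y":0,"z":0.02,"jaw":0.5},{"ax":0,"ay":0,"az":0,"x":0,"y":0,"z":0.015,"jaw":0.5},{"ax":0,"ay":0,"az":0,"x":0,"y":0,"z":0.01,"jaw":0.5},{"ax":0,"ay":0,"az":0,"x":0,"y":0,"z":0,"jaw":0.5}]'
python3 -m jog '[{"ax":0,"ay":0,"az":0,"x":0,"y":0,"z":0.008,"jaw":0.5},{"ax":0,"ay":0,"az":0,"x":0,"y":0,"z":0.006,"jaw":0.5},{"ax":0,"ay":0,"az":0,"x":0,"y":0,"z":0,"jaw":0.3},{"ax":0,"ay":0,"az":0,"x":0,"y":0,"z":0,"jaw":0.3},{"ax":0,"ay":0,"az":0,"x":0,"y":0,"z":0,"jaw":0.3}]'
python3 - <<'E'
from h import *
to((.6495,-.1243),-.108+1.13-np.pi/2,.057)
a=vision.grab_frame("scene")[160:270,220:340]
cv2.imwrite("pics/look6.png",cv2.resize(a,None,fx=5,fy=5,interpolation=cv2.INTER_CUBIC))
E
```

```text
t: 13.17
ee_pos: [0.6491, -0.1242, 0.0715]
eef_rot: [-0.85, -3.02, 0.0]
ft_force: [-0.6, -0.2, -0.9]
grip_width: 0.0425
gripper_force: 0.0
t: 13.58
ee_pos: [0.6515, -0.1247, 0.0607]
eef_rot: [0.851, 3.023, 0.0]
ft_force: [0.2, 0.2, -0.7]
grip_width: 0.0256
gripper_force: 0.0
t 13.5833 pos [ 0.6515 -0.1247  0.0607] F [ 0.1963  0.2108 -0.7369] w 0.025629131453518146 gf 0.0
tool shift [ 0.0019 -0.0008  0.0037] turn [0.0004 0.0011 0.    ]
```

View pics/look6.png

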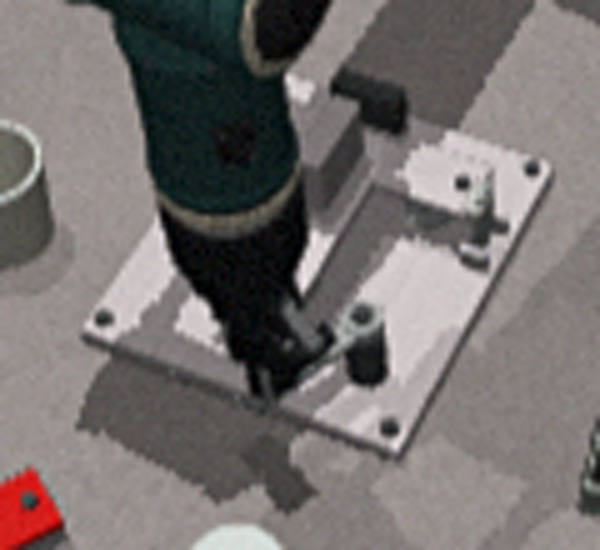

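The fingers straddle the knob at about (265,375), and the arm is still open. Sweeping it along the arc.

```bash
python3 -m jog '[{"ax":0,"ay":0,"az":0,"x":0.001,"y":-0.004,"z":0.002,"jaw":0.3},{"ax":0,"ay":0,"az":0.05,"x":0,"y":-0.00375,"z":0,"jaw":0.3},{"ax":0,"ay":0,"az":0.1,"x":0,"y":-0.0075,"z":0,"jaw":0.3},{"ax":0,"ay":0,"az":0.1,"x":0,"y":-0.0075,"z":0,"jaw":0.3},{"ax":0,"ay":0,"az":0.1,"x":0,"y":-0.0075,"z":0,"jaw":0.3},{"ax":0,"ay":0,"az":0,"x":0,"y":0,"z":0,"jaw":0.3},{"ax":0,"ay":0,"az":0,"x":0,"y":0,"z":0,"jaw":0.3}]'
python3 - <<'E'
from h import *
home=np.array([.4783,-.146]);yw=-.108;c,s=np.cos(yw),np.sin(yw);Rm=np.array([[c,-s],[s,c]])
e=ctrl.sense();d=Rm.T@(e["ee_pos"][:2]-home)-[.1,.072];print("r,q",np.hypot(*d),np.arctan2(d[0],-d[1]))
to(home,yw-np.pi/2,.057)
E
```

```text
t: 14.22
ee_pos: [0.6316, -0.1482, 0.0582]
eef_rot: [1.362, 2.831, 0.0]
ft_force: [-0.1, -0.8, 0.4]
grip_width: 0.0255
gripper_force: 0.0
r,q 0.07806636546648552 0.7398220196274554
t 14.2167 pos [ 0.6316 -0.1482  0.0582] F [-0.0555 -0.7721  0.4454] w 0.02549977908879756 gf 0.0
tool shift [ 0.0974 -0.1184  0.0012] turn [0.0004 0.0002 0.782 ]
```

```bash
python3 -m jog '[{"ax":0,"ay":0,"az":0.1,"x":0.002,"y":-0.0075,"z":0,"jaw":0.3},{"ax":0,"ay":0,"az":0.1,"x":0.0003,"y":-0.0075,"z":0,"jaw":0.3},{"ax":0,"ay":0,"az":0.1,"x":0.0003,"y":-0.0075,"z":0,"jaw":0.3},{"ax":0,"ay":0,"az":0.1,"x":0.0003,"y":-0.0075,"z":0,"jaw":0.3},{"ax":0,"ay":0,"az":0.1,"x":0.0003,"y":-0.0075,"z":0,"jaw":0.3},{"ax":0,"ay":0,"az":0.1,"x":0.0003,"y":-0.0075,"z":0,"jaw":0.3},{"ax":0,"ay":0,"az":0,"x":0,"y":0,"z":0,"jaw":0.3},{"ax":0,"ay":0,"az":0,"x":0,"y":0,"z":0,"jaw":0.3}]'
cat > q.py <<'E'
from h import *
home=np.array([.4783,-.146]);yw=-.108;c,s=np.cos(yw),np.sin(yw);Rm=np.array([[c,-s],[s,c]])
e=ctrl.sense();d=Rm.T@(e["ee_pos"][:2]-home)-[.1,.072];print("r,q",np.hypot(*d),np.arctan2(d[0],-d[1]))
to(home,yw-np.pi/2,.057)
E
python3 q.py
```

```text
t: 14.88
ee_pos: [0.5897, -0.1629, 0.0582]
eef_rot: [2.135, 2.304, 0.0]
ft_force: [-0.1, 0.4, -0.8]
grip_width: 0.0258
gripper_force: 0.0
r,q 0.07783420309343785 0.16201137378236077
t 14.8833 pos [ 0.5897 -0.1629  0.0582] F [-0.1417  0.3644 -0.8174] w 0.02578993750221128 gf 0.0
tool shift [ 0.0254 -0.1098  0.0011] turn [0.0005 0.0001 0.1844]
```

```bash
python3 -m jog '[{"ax":0,"ay":0,"az":0.09,"x":0.001,"y":-0.006,"z":0,"jaw":0.3},{"ax":0,"ay":0,"az":0.09,"x":0.001,"y":-0.006,"z":0,"jaw":0.3},{"ax":0,"ay":0,"az":0,"x":0,"y":-0.002,"z":0,"jaw":0.3},{"ax":0,"ay":0,"az":0,"x":0,"y":0,"z":0,"jaw":0.3},{"ax":0,"ay":0,"az":0,"x":0,"y":0,"z":0,"jaw":0.3}]'
python3 -m jog '[{"ax":0,"ay":0,"az":0,"x":0,"y":-0.002,"z":0,"jaw":0.3},{"ax":0,"ay":0,"az":0,"x":0,"y":0,"z":0,"jaw":0.3},{"ax":0,"ay":0,"az":0,"x":0,"y":0,"z":0,"jaw":0.3}]'
python3 -m jog '[{"ax":0,"ay":0,"az":0,"x":0,"y":-0.002,"z":0,"jaw":0.3},{"ax":0,"ay":0,"az":0,"x":0,"y":0,"z":0,"jaw":0.3},{"ax":0,"ay":0,"az":0,"x":0,"y":0,"z":0,"jaw":0.3}]'
python3 q.py
```

```text
t: 15.3
ee_pos: [0.5758, -0.1611, 0.0581]
eef_rot: [2.334, 2.103, 0.0]
ft_force: [-0.2, -0.2, -0.1]
grip_width: 0.0256
gripper_force: 0.0
t: 15.55
ee_pos: [0.5738, -0.161, 0.0581]
eef_rot: [2.337, 2.099, 0.001]
ft_force: [1.8, 0.1, 0.5]
grip_width: 0.0252
gripper_force: 0.5
t: 15.8
ee_pos: [0.5738, -0.161, 0.0582]
eef_rot: [2.335, 2.096, 0.005]
ft_force: [7.1, -0.3, -4.5]
grip_width: 0.0254
gripper_force: 3.5
r,q 0.07667338381297836 -0.044573756247844626
t 15.8 pos [ 0.5738 -0.161   0.0582] F [ 7.0542 -0.2736 -4.506 ] w 0.025355002285585623 gf 3.543728291988373
tool shift [ 0.0046 -0.0966  0.0007] turn [0.0049 0.0002 0.0003]
```

It stalls with 7 N, at a TCP offset equal to the finger gap, so the clamp is on its stop (q≈0). Backing off and lifting away.

```bash
python3 -m jog '[{"ax":0,"ay":0,"az":0,"x":0,"y":0.0055,"z":0,"jaw":0.5},{"ax":0,"ay":0,"az":0,"x":0,"y":0,"z":0,"jaw":0.5},{"ax":0,"ay":0,"az":0,"x":0,"y":0,"z":0,"jaw":0.5},{"ax":0,"ay":0,"az":0,"x":0,"y":0,"z":-0.015,"jaw":0.5},{"ax":0,"ay":0,"az":0,"x":0,"y":0,"z":-0.03,"jaw":0.5},{"ax":0,"ay":0,"az":0,"x":0,"y":0,"z":-0.035,"jaw":0.5},{"ax":0,"ay":0,"az":0,"x":0,"y":0,"z":-0.035,"jaw":0.5},{"ax":0,"ay":0,"az":0,"x":0,"y":0,"z":-0.02,"jaw":0.5},{"ax":0,"ay":0,"az":0,"x":0,"y":0,"z":0,"jaw":0.5},{"ax":0,"ay":0,"az":0,"x":0,"y":0,"z":0,"jaw":0.5}]'
python3 -m jog '[{"ax":0,"ay":0,"az":0,"x":0.025,"y":-0.03,"z":-0.01,"jaw":0.5},{"ax":0,"ay":0,"az":0,"x":0.025,"y":-0.03,"z":-0.01,"jaw":0.5},{"ax":0,"ay":0,"az":0,"x":0.03,"y":-0.025,"z":0,"jaw":0.5},{"ax":0,"ay":0,"az":0,"x":0.03,"y":-0.025,"z":0,"jaw":0.5},{"ax":0,"ay":0,"az":0,"x":0.03,"y":-0.02,"z":0,"jaw":0.5},{"ax":0,"ay":0,"az":0,"x":0.03,"y":0,"z":0,"jaw":0.5},{"ax":0,"ay":0,"az":0,"x":0,"y":0,"z":0,"jaw":0.5},{"ax":0,"ay":0,"az":0,"x":0,"y":0,"z":0,"jaw":0.5}]'
python3 - <<'E'
from h import *
a=vision.grab_frame("scene")[150:250,220:340];b=vision.grab_frame("top")[130:250,330:450]
print(ctrl.sense()["ft_force"])
cv2.imwrite("pics/look7.png",np.hstack([cv2.resize(a,(396,330),interpolation=cv2.INTER_CUBIC),cv2.resize(b,(396,396),interpolation=cv2.INTER_CUBIC)[:330]]))
home=np.array([.4783,-.146,.09]);yw=-.108;ex=np.array([np.cos(yw),np.sin(yw),0]);ey=np.array([-np.sin(yw),np.cos(yw),0])
for n,q in(("tail+",(.122,.025,-.025)),("tail-",(.122,-.025,-.025)),("rib+",(.03,.01,.025)),("rib-",(.03,-.01,.025)),("ribn+",(-.03,.01,.025)),("bar+far",(-.008,.092,-.025)),("bar-far",(-.008,-.092,-.025)),("knob",(.1,-.003,.03))):
    P=home+q[0]*ex+q[1]*ey+[0,0,q[2]]; print(n,(pix("scene",P)-[220,150])*3.3,(pix("top",P)-[330,130])*3.3+[396,0])
E
```

```text
t: 16.63
ee_pos: [0.5778, -0.1617, 0.195]
eef_rot: [2.336, 2.096, 0.003]
ft_force: [-0.5, -0.2, -0.2]
grip_width: 0.0429
gripper_force: 0.0
t: 17.3
ee_pos: [0.4643, 0.0229, 0.2111]
eef_rot: [-2.333, -2.101, 0.004]
ft_force: [-0.4, -0.6, -0.8]
grip_width: 0.0427
gripper_force: 0.0
[ 0.4157 -0.9431  0.7917]
tail+ [187.8716 251.3569] [566.3291  75.5483]
tail- [140.7779 233.9996] [630.322   81.9403]
rib+ [213.4748 142.7579] [584.5334 177.624 ]
rib- [194.6639 136.2676] [611.6077 180.3738]
ribn+ [241.0511  98.6309] [578.0591 257.3334]
bar+far [309.4919 172.5856] [465.2612 229.4337]
bar-far [143.9412 115.5736] [705.599  254.1014]
knob [166.1905 189.6761] [610.2996  86.4769]
```

View pics/look7.png

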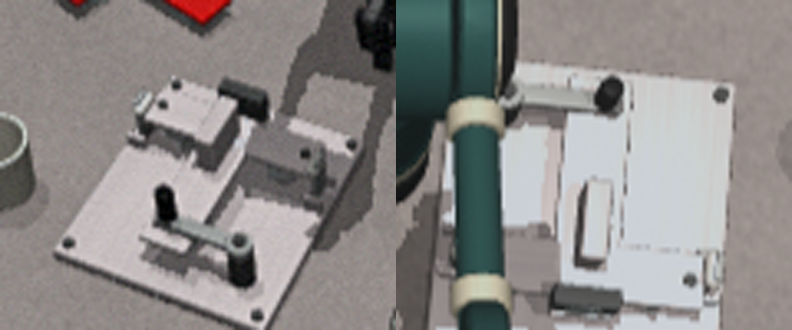

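The rib corners (586,180)/(611,180) and the crossbar corner (703,252) lie on their home predictions within a pixel. The arm is closed over the tail, and the robot is clear.

```bash
python3 -c "
from cell import order
print(order.sign_off())"
```

```text
the job is handed in; nothing more can be done
None
```

The plate is home on its three balls, released, and the clamp is closed over its tail; I handed the job in after about 17 s of the 54 s allowed, with no verdict returned, and the jar, beaker and screwdriver were not touched.

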